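# Snap the loose hook onto the bench staple

## Robot

A 6-joint arm with a two-finger parallel gripper is mounted at the origin on a cart in front of the work surface, level with it; the furniture and walls round the work are solid. World frame = base frame: x ahead of the robot, y to its left, z up, the work surface at z = 0. Lengths are in m, angles in rad, forces in N, time in s.
With the tool pointing down it reaches from about 0.25 to 0.775 m from the base axis. Payload 4 kg.
Tool frame: the origin (TCP) lies at the very end of the fingers, on their centre line; the grasp point (between the pads) lies 19 mm behind it; z points along the fingers, y is the direction in which the jaws open and shut (so a half turn about z gives the same grasp; the last joint's range is limited). The gripper opens to 94 mm and grips with 3 to 60 N. Pads are 16 mm wide; open, the fingers measure 119 mm over their backs; the gripper's body (75 mm by 177 mm) begins 78 mm behind the grasp point.
Start: joints at [-1.354, 0.087, 1.371, -0, 1.684, -0.103], TCP at [0.173, -0.522, 0.206] pointing down, gripper open.
Joint ranges: [-3.1, 3.1], [-0.76, 2.03], [0.27, 2.55], [-1.08, 4.22], [0.17, 2.65], [-2.57, 2.57]. Speed limits (rad/s): [2.79, 2.79, 3.14, 3.14, 3.14, 3.14].

## Interface

Orientations are given as a rotation vector (axis times angle).
In Python, from bench import ctrl gives the robot as it stands.
- The arm moves only by the tool play_rows, never from a script. Its argument "series" is text: rows parted by semicolons, each of 7 numbers parted by spaces: the shift along the tool's x, y, z in m, then the turn, a rotation vector about the tool's x, y, z in degrees, then the finger opening in m, from 0 to 0.094. A call has 1 to 10 rows; each row shifts and turns the commanded pose from where the row before left it, along the tool's axes as they then stand; what a row does not reach is not made up. A row lasts 1/12 s, in which the tool goes at most 41.7 mm and 7.16 degrees, less where a joint would pass 70% of its speed; a pose out of reach is approached as far as the arm can. A call with a gripper value outside its range is refused whole. The fingers move at their own pace and stop on an object; "newtons" is the grip in N (left out, the last holds). Time passes only in rows, so rows that do not move let the fingers close. It gives the time, the measured TCP pose, the force and the opening at its end, in the units of the state.
- ctrl.get_obs(): the state, without advancing time (a new reading comes with each control period).
- ctrl.capture(name): name is "scene" or "top" or "wrist"; returns the picture (400x640x3 uint8, red, green, blue); there is no depth.
- ctrl.camera_info(name): a dict with "camera_matrix" (3x3 intrinsics, pixels), "R" (3x3) and "t" (3): a world point X has camera coordinates R X + t. Camera axes: x right, y down, z forward; pixel columns grow to the right and rows downward; lengths in m; the calibration is good to about 2 mm. A picture is of the moment at which its call begins: read the wrist's pose just before it. camera_info takes no time and is no camera call; for the wrist camera it gives the pose at the moment of the call.
- ctrl.finish_job(): hands the job in, once; it reports no verdict.
The state is a dict: "t": time; "joint_pos": joint angles; "joint_vel": joint speeds; "tau": joint torques, N m; "position": TCP position; "eef_rot": TCP orientation; "ft_force": force on the tool from outside, world axes, zero at the start; "moment": the same for the moment, N m; "gripper_width": finger opening in m.
Only numpy, scipy, OpenCV 4.12 (cv2) and the standard library are available. Lean on these libraries where they do the work, as an engineer would, in place of code of your own. Each camera call takes 0.05 s, during which the arm holds its last target.

## Task

The steel snap hook is lying loose on the bench. Clip it onto the upright staple of the anchor plate: push the mouth of the hook onto either leg of the staple until the sprung gate has flicked shut behind the leg, then let go and leave the hook lying there, caught on the staple. Leave the tools and parts round about where they are.

Things in the scene. Friction and masses are not known exactly. Their poses are not given: they have to be found in the camera images.
- hook: Loose steel snap hook lying flat, 0.15 to 0.3 kg. Origin on its underside, below the middle of the shank (grip there). x points forward out of the mouth, y left, z up. Shank 16 wide (y), 18 high, x -28 to 28; behind it a swivel eye 42 wide, to x -65. Head: frame of 12 mm round bar, z 0 to 12, outer sides y -30 and 34, front x 120; inner sides y -18 and 22, inner back edge x 48.
- hook_nose (a point): Centre of the hook's rounded nose end (radius 6), at hook x 114, y 19, z 6: the left side of the head curls in to it. The mouth between nose and right side is closed by the sprung gate.
- hook_throat (a point): Middle of the closed space in the hook, at hook x 70, y 1, z 6. Push the hook along its x onto the 10 mm staple leg, leg axis on hook y -5 to 7 (best 1). The leg meets the gate at hook x 114; with the leg on y 1 the gate flicks shut when the leg gets to about x 64 (on y -5: 60); the leg touches the back at x 53.
- gate (a joint): Gate of the hook: dark 8 mm round bar, 40 long from its pivot at hook x 105, y -24 to its tip behind the nose. 0 = shut, lying along y, cannot go outwards; grows as it is pushed into the hook, to 1.4 rad at most. A spring shuts it; pushing the hook onto a leg takes some 3 to 7 N.
- staple: Fixed anchor: dark base plate 50 (x) by 124 (y) by 6 high, on it an upright staple of 10 mm round steel bar: vertical legs at x 0, y 30 and -30, joined by a crossbar, underside 50, top 61 above the bench. Origin on the bench under the plate's middle; x square to the staple's plane, away from the robot; z up. Either half of the hook's head fits between the legs.
- leg_left (a point): On the axis of the staple's leg at staple y = +30, 14 mm above the bench.
- leg_right (a point): On the axis of the staple's leg at staple y = -30, 14 mm above the bench.
- pliers: Bystander: red-handled pliers 206 long lying flat, leave alone. Origin under its middle.
- pin: Bystander: gudgeon pin, steel tube 46 long, 15 thick, lying, leave alone. Origin under its middle.
- piston: Bystander: piston 55 wide, 54 high, standing, leave alone. Origin under its middle.
- spanner: Bystander: spanner 150 long, 5 thick, lying, leave alone. Origin under its middle.
There are look-alikes about, which are no part of the job. Several things have the shape of the hook; the one meant has the colours described above. What is shaped like the staple but turquoise is not meant.

How it is judged:
By the outcome, as a careful person would: the job done as asked, in the order asked, and still so for the second after the job is handed in, with the robot touching nothing.
It also fails if it takes over 42 s, if anything falls off the work surface, if the arm or the gripper's body presses on something with over 40 N, if the wrist force passes 120 N, or if a joint passes its speed limit or range.

## Working session

There is one attempt and no reset: what is moved stays moved. The work goes in short steps, Python scripts to look and compute and a tool call to move; the robot and the scene stay as the last step left them, time stands still between calls to the robot, and variables do not carry over. Pictures are saved under pics/ and viewed, and the job is handed in when it is done.

Besides the shell and the picture viewer there is one more tool, called after "Call:" in YAML: its name, and indented under it one key for each argument. play_rows: Moves the arm, as the interface text tells. Its arguments: {"type":"object","properties":{"series":{"type":"string"},"newtons":{"type":"number"}},"required":["series"]}

```bash
mkdir -p pics; ls
python3 - <<'E'
from bench import ctrl
import cv2
o=ctrl.get_obs();print(o)
for n in("scene","top"):
    im=ctrl.capture(n);cv2.imwrite(f"pics/{n}0.png",im[:,:,::-1])
    print(n,ctrl.camera_info(n))
E
```

```text
pics
{'t': 0.0, 'joint_pos': array([-1.35413707e+00,  8.80062353e-02,  1.37220001e+00, -1.64272230e-05,
        1.68359874e+00, -1.03121100e-01]), 'joint_vel': array([ 8.68305323e-04,  6.60505923e-04,  7.75245297e-04, -2.31661609e-04,
        3.60290042e-05,  1.74355871e-03]), 'tau': array([ 7.64073611e-04, -3.40188074e+01, -3.02423930e+01,  7.19343871e-02,
        3.30466940e-02, -1.76479839e-04]), 'position': array([ 0.17276173, -0.52160492,  0.20430369]), 'eef_rot': array([-3.09934169e+00, -4.99817953e-01,  2.22619237e-04]), 'ft_force': array([0.43391176, 0.35307448, 0.78618773]), 'moment': array([0.01393035, 0.00555836, 0.01229579]), 'gripper_width': 0.0937653153863093}
scene {'camera_matrix': array([[519.1815449 ,   0.        , 320.32776741],
       [  0.        , 519.1815449 , 201.82552385],
       [  0.        ,   0.        ,   1.        ]]), 'R': array([[-0.75417878, -0.65659214, -0.01005648],
       [-0.50568448,  0.59047596, -0.62898438],
       [ 0.41892431, -0.46928126, -0.77735289]]), 't': array([0.45104538, 0.33821916, 1.45968942])}
top {'camera_matrix': array([[444.62171922,   0.        , 326.15369333],
       [  0.        , 444.62171922, 206.19173835],
       [  0.        ,   0.        ,   1.        ]]), 'R': array([[ 0.01011521, -0.99989418, -0.01045511],
       [-0.99314161, -0.00882787, -0.11658396],
       [ 0.11647932,  0.01156268, -0.99312581]]), 't': array([1.22994723e-03, 5.89322782e-01, 1.30378801e+00])}
```

View pics/scene0.png

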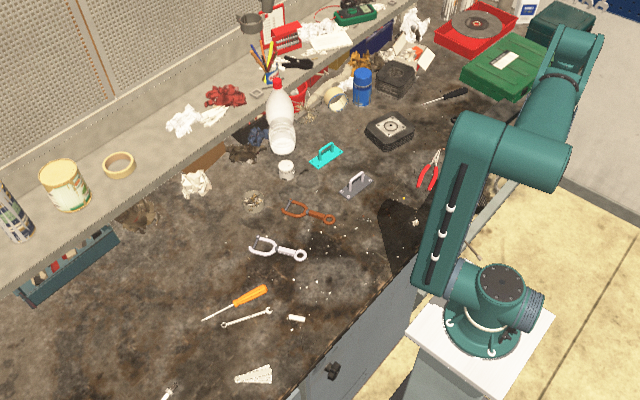

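View pics/top0.png

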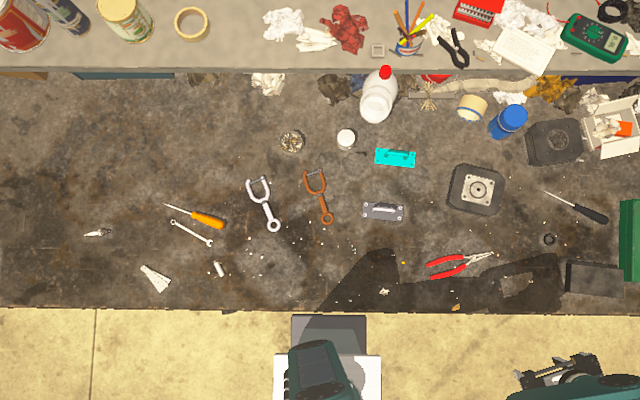

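The steel hook is at top px (263,205), an orange look-alike is at (318,195), and the grey staple is at (383,211) with a turquoise look-alike at (396,158). I'll zoom in next.

Run:
```python
import cv2,numpy as np
a=cv2.imread("pics/top0.png")
c=cv2.resize(a[165:240,235:415],None,fx=4.4,fy=4.4,interpolation=cv2.INTER_CUBIC);cv2.imwrite("pics/topz.png",c)
a=cv2.imread("pics/scene0.png")
c=cv2.resize(a[160:270,240:385],None,fx=5,fy=5,interpolation=cv2.INTER_CUBIC);cv2.imwrite("pics/scz.png",c)
```

```text
(no output)
```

View pics/topz.png

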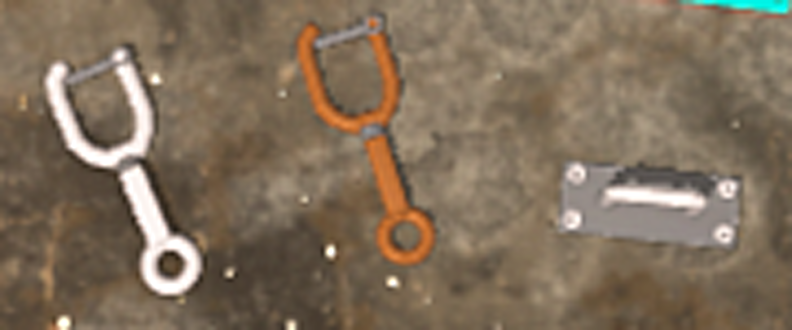

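View pics/scz.png

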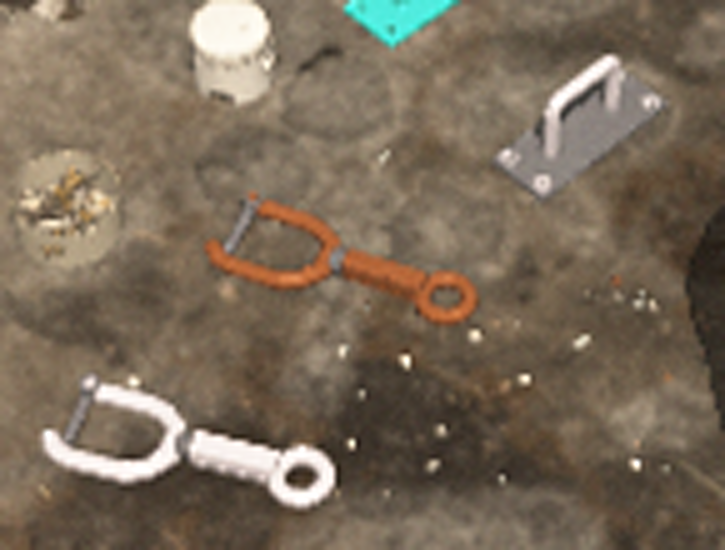

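```bash
cat > h.py <<'E'
import numpy as np,cv2
from scipy.spatial.transform import Rotation as Ro
from bench import ctrl
def ray(ci,px,z):
    K,R,t=ci["camera_matrix"],np.array(ci["R"]),np.array(ci["t"])
    d=R.T@np.linalg.solve(K,[px[0],px[1],1.]);c=-R.T@t
    return c+d*(z-c[2])/d[2]
def proj(ci,X):
    p=ci["camera_matrix"]@(np.array(ci["R"])@X+ci["t"]);return p[:2]/p[2]
def rel(target_pos,yaw):  # tool x axis at world yaw, pointing down
    o=ctrl.get_obs();R=Ro.from_rotvec(o["eef_rot"]).as_matrix()
    c,s=np.cos(yaw),np.sin(yaw)
    T=np.array([[c,s,0],[s,-c,0],[0,0,-1]])
    print("pos",o["position"].round(4),"tool shift mm",(R.T@(np.array(target_pos)-o["position"])*1000).round(1),"turn deg",np.degrees(Ro.from_matrix(R.T@T).as_rotvec()).round(2),"t",round(o["t"],2),"F",o["ft_force"].round(1),"w",round(o["gripper_width"],4), "q",o["joint_pos"].round(2))
    return R
E
python3 - <<'E'
from h import *
ct=ctrl.camera_info("top");cs=ctrl.camera_info("scene")
def zt(x,y):return (235+(x+.5)/4.4-.5,165+(y+.5)/4.4-.5)
def zs(x,y):return (240+(x+.5)/5-.5,160+(y+.5)/5-.5)
for n,a,b,z in [("eye",(171,265),(302,476),.008),("neck",(128,162),(185,442),.009),("nose",(58,72),(52,440),.008),("piv",(121,55),(92,384),.008)]:
    print(n,ray(ct,zt(*a),z).round(4),ray(cs,zs(*b),z).round(4))
for n,a,z in [("bl",(575,173),.006),("br",(728,188),.006),("fl",(571,219),.006),("fr",(724,234),.006),("cbL",(612,195),.058),("cbR",(700,201),.058)]:
    print(n,ray(ct,zt(*a),z).round(4))
for n,a in [("cbL",(553,105)),("cbR",(613,62))]: print(n,ray(cs,zs(*a),.058).round(4))
R=rel([.4,0.05,.3],0);print(R)
print(ctrl.camera_info("wrist"))
E
```

```text
eye [0.5335 0.1677 0.008 ] [0.5338 0.169  0.008 ]
neck [0.6053 0.1994 0.009 ] [0.6055 0.1983 0.009 ]
nose [0.6688 0.2506 0.008 ] [0.6699 0.2508 0.008 ]
piv [0.6813 0.2065 0.008 ] [0.6814 0.2046 0.008 ]
bl [ 0.6007 -0.1131  0.006 ]
br [ 0.5911 -0.2197  0.006 ]
fl [ 0.5684 -0.1103  0.006 ]
fr [ 0.5589 -0.2166  0.006 ]
cbL [ 0.5796 -0.1339  0.058 ]
cbR [ 0.5761 -0.1928  0.058 ]
cbL [ 0.5813 -0.1323  0.058 ]
cbR [ 0.5748 -0.1884  0.058 ]
pos [ 0.1728 -0.5216  0.2044] tool shift mm [ 395.4 -471.4  -94.6] turn deg [-1.100e-01  1.000e-02  1.832e+01] t 0.1 F [-0.2 -0.6 -0.4] w 0.0939 q [-1.35  0.09  1.37 -0.    1.68 -0.1 ]
[[ 9.49288413e-01  3.14406298e-01 -4.33963594e-04]
 [ 3.14406539e-01 -9.49286495e-01  1.91788674e-03]
 [ 1.91039890e-04 -1.95706865e-03 -9.99998067e-01]]
{'camera_matrix': array([[328.68647662,   0.        , 320.05870454],
       [  0.        , 328.68647662, 204.24711228],
       [  0.        ,   0.        ,   1.        ]]), 'R': array([[ 0.31392098, -0.94944797, -0.00147651],
       [-0.91507883, -0.30297124,  0.26615626],
       [-0.25314886, -0.08220091, -0.96392876]]), 't': array([-0.54952988, -0.02669864,  0.39187678])}
```

Run:
```python
from h import *
rel([.5575,.178,.18],np.radians(24))
```

```text
pos [ 0.1728 -0.5216  0.2044] tool shift mm [ 585.2 -543.2   25.6] turn deg [-0.11 -0.02 -5.67] t 0.1 F [-0.2 -0.6 -0.4] w 0.0939 q [-1.35  0.09  1.37 -0.    1.68 -0.1 ]
```

Call:
play_rows:
  series: "0.010 -0.009 0 0 0 0 0.094;0.022 -0.021 0 0 0 0 0.094;0.026 -0.024 0 0 0 0 0.094;0.026 -0.024 0 0 0 0 0.094;0.026 -0.024 0 0 0 0 0.094;0.026 -0.024 0 0 0 0 0.094;0.026 -0.024 0 0 0 0 0.094;0.026 -0.024 0 0 0 0 0.094;0.026 -0.024 0 0 0 0 0.094;0.026 -0.024 0 0 0 0 0.094"

```text
t: 0.93
position: [0.3312, -0.2333, 0.2053]
eef_rot: [-3.101, -0.5, -0.001]
ft_force: [1.1, 0.1, -0.2]
gripper_width: 0.094
```

Call:
play_rows:
  series: "0.026 -0.024 0 0 0 0 0.094;0.026 -0.024 0 0 0 0 0.094;0.026 -0.024 0 0 0 0 0.094;0.026 -0.024 0 0 0 0 0.094;0.026 -0.024 0 0 0 0 0.094;0.026 -0.024 0 0 0 0 0.094;0.026 -0.024 0 0 0 0 0.094;0.026 -0.024 0.003 0 0 0 0.094;0.026 -0.024 0.004 0 0 0 0.094;0.026 -0.024 0.004 0 0 0 0.094"

```text
t: 1.77
position: [0.502, 0.0761, 0.1943]
eef_rot: [-3.101, -0.502, -0.0]
ft_force: [1.0, -0.2, 0.6]
gripper_width: 0.0936
```

Call:
play_rows:
  series: "0.026 -0.024 0.004 0 0 -1 0.094;0.026 -0.024 0.004 0 0 -2 0.094;0.022 -0.021 0.004 0 0 -2 0.094;0.010 -0.009 0 0 0 -1 0.094;0 0 0 0 0 0 0.094;0 0 0 0 0 0 0.094"

```text
t: 2.27
position: [0.5538, 0.1757, 0.1822]
eef_rot: [3.07, 0.663, -0.002]
ft_force: [-0.1, -0.4, 0.6]
gripper_width: 0.0938
```

Run:
```python
from h import *
rel([.575,.1855,.12],np.radians(24))
ci=ctrl.camera_info("wrist");im=ctrl.capture("wrist");cv2.imwrite("pics/w1.png",im[:,:,::-1]);print(ci["R"],ci["t"])
c,s=np.cos(np.radians(24)),np.sin(np.radians(24))
for p in [(114,19,6),(105,-24,6),(-44,0,8),(0,0,18)]:
    print(p,proj(ci,np.array([.575+(c*p[0]-s*p[1])/1e3,.1855+(s*p[0]+c*p[1])/1e3,p[2]/1e3])))
```

```text
pos [0.5538 0.1757 0.1822] tool shift mm [23.5 -0.2 62.1] turn deg [0.03 0.09 0.36] t 2.27 F [-0.1 -0.4  0.6] w 0.0938 q [ 0.21  0.16  1.33 -0.    1.65  1.36]
[[ 0.4120914  -0.91114192  0.00103772]
 [-0.87794807 -0.39677335  0.26791434]
 [-0.24369625 -0.11131626 -0.96344218]] [-0.06866108  0.53470049  0.52398253]
(114, 19, 6) [300.90125518  51.34038773]
(105, -24, 6) [343.90662894  61.39499178]
(-44, 0, 8) [319.18589994 204.97469099]
(0, 0, 18) [319.3871287  167.28060594]
```

View pics/w1.png

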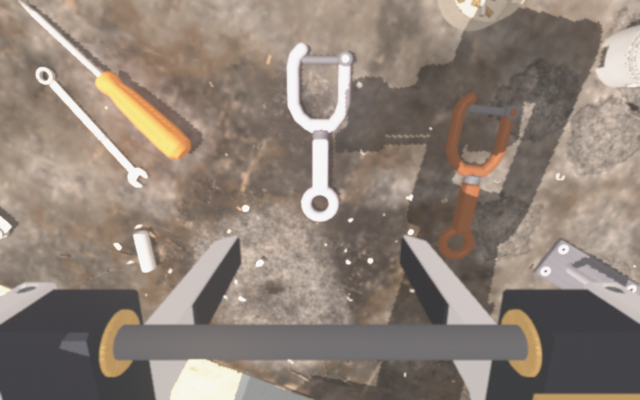

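Predicted and seen hook points agree within about 2–3 px: nose (301,49), pivot (345,58) and eye (319,204). I'll descend and grip.

Call:
play_rows:
  series: "0.005 0 0.012 0 0 0.3 0.06;0.009 0 0.025 0 0 0 0.06;0.007 0 0.028 0 0 0 0.06;0.003 0 0.028 0 0 0 0.06;0 0 0.028 0 0 0 0.06;0 0 0.025 0 0 0 0.06;0 0 0.016 0 0 0 0.06;0 0 0.010 0 0 0 0.06;0 0 0.004 0 0 0 0.06;0 0 0 0 0 0 0.06"

```text
t: 3.15
position: [0.5759, 0.1845, 0.0057]
eef_rot: [3.073, 0.652, -0.002]
ft_force: [-0.3, -0.5, -0.4]
gripper_width: 0.0598
```

Run:
```python
from h import *
rel([.575,.1855,.005],np.radians(24))
ci=ctrl.camera_info("wrist");im=ctrl.capture("wrist");cv2.imwrite("pics/w2.png",im[:,:,::-1])
```

```text
pos [0.5759 0.1845 0.0057] tool shift mm [-0.4 -1.3  0.7] turn deg [-0.    0.08 -0.06] t 3.15 F [-0.3 -0.5 -0.4] w 0.0598 q [ 0.22  0.33  1.5  -0.    1.32  1.37]
```

View pics/w2.png

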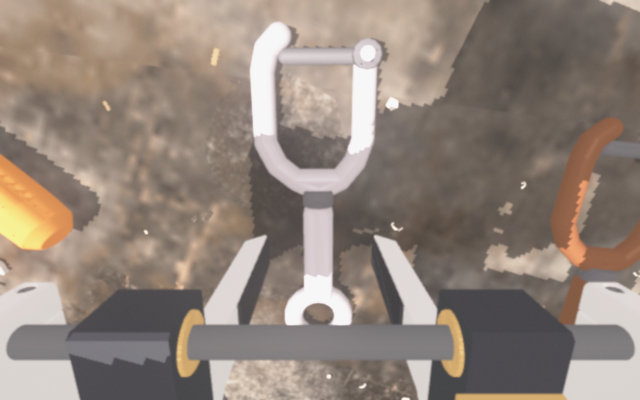

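The shank (318,250) lies between the fingers. Closing.

Call:
play_rows:
  series: "0 0.001 0.0015 0 0 0 0.06;0 0 0 0 0 0 0;0 0 0 0 0 0 0;0 0 0 0 0 0 0;0 0 0 0 0 0 0;0 0 0 0 0 0 0;0 0 0 0 0 0 0;0 0 0 0 0 0 0"
  newtons: 40

```text
t: 3.87
position: [0.5768, 0.1847, 0.005]
eef_rot: [-3.072, -0.654, 0.0]
ft_force: [-1.1, 1.4, 0.8]
gripper_width: 0.017
```

Run:
```python
from h import *
rel([.575,.1855,.06],np.radians(24))
ci=ctrl.camera_info("wrist");im=ctrl.capture("wrist");cv2.imwrite("pics/w3.png",im[:,:,::-1])
for px,z in [((0,0),0)]: pass
```

```text
pos [0.5768 0.1847 0.005 ] tool shift mm [ -1.3  -1.5 -55. ] turn deg [-0.02 -0.    0.03] t 3.87 F [-1.1  1.4  0.8] w 0.017 q [0.22 0.33 1.5  0.   1.32 1.37]
```

View pics/w3.png

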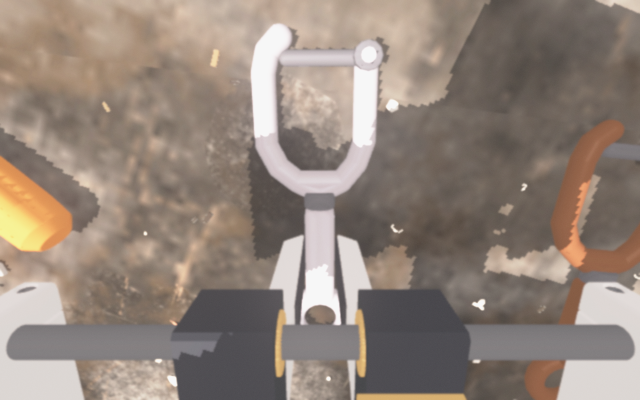

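The hook is gripped at 17 mm opening. I'll measure its pose in the tool frame from the nose (280,36), the pivot (369,54) and the neck.

Run:
```python
from h import *
ci=ctrl.camera_info("wrist");o=ctrl.get_obs();R=Ro.from_rotvec(o["eef_rot"]).as_matrix()
for n,px,z,m in [("nose",(279,37),.010,(114,19)),("piv",(369,53),.013,(105,-24)),("backinner",(319,169),.006,(48,0)),("rout",(378,100),.006,(85,-30)),("lout",(252,100),.006,(85,34))]:
    X=ray(ci,px,z);t=R.T@(X-o["position"])*1000;print(n,m,"tool x,-y",t[0].round(1),-t[1].round(1))
```

```text
nose (114, 19) tool x,-y 113.9 19.4
piv (105, -24) tool x,-y 106.2 -23.9
backinner (48, 0) tool x,-y 48.9 0.2
rout (85, -30) tool x,-y 84.9 -30.4
lout (85, 34) tool x,-y 85.0 34.8
```

Call:
play_rows:
  series: "0 0 -0.008 0 0 0 0;0 0 -0.02 0 0 0 0;0 0 -0.025 0 0 0 0;0 0 -0.025 0 0 0 0;0 0 -0.015 0 0 0 0;0 0 -0.007 0 0 0 0;0 0 0 0 0 0 0"

```text
t: 4.5
position: [0.578, 0.1847, 0.1074]
eef_rot: [3.073, 0.654, 0.007]
ft_force: [0.2, 0.3, -1.7]
gripper_width: 0.0157
```

Run:
```python
from h import *
rel([.448,-.124,.1],np.radians(-5.1))
```

```text
pos [0.578  0.1847 0.1074] tool shift mm [-244.5  229.     6.7] turn deg [ 0.   -0.24 29.12] t 4.5 F [ 0.2  0.3 -1.7] w 0.0157 q [ 0.22  0.25  1.38 -0.    1.51  1.37]
```

Call:
play_rows:
  series: "-0.006 0.006 0 0 0 0 0;-0.012 0.011 0 0 0 0 0;-0.018 0.017 0 0 0 0 0;-0.018 0.017 0 0 0 0 0;-0.018 0.017 0 0 0 0 0;-0.018 0.017 0 0 0 0 0;-0.018 0.017 0 0 0 0 0;-0.018 0.017 0 0 0 0 0;-0.018 0.017 0 0 0 0 0;-0.018 0.017 0 0 0 0 0"

```text
t: 5.33
position: [0.4886, -0.0224, 0.1026]
eef_rot: [-3.072, -0.653, 0.007]
ft_force: [-0.4, 0.1, -1.1]
gripper_width: 0.0156
```

Call:
play_rows:
  series: "-0.018 0.017 0 0 0 0 0;-0.018 0.017 0 0 0 0 0;-0.018 0.017 0 0 0 0 0;-0.018 0.016 0 0 0 2 0;-0.010 0.009 0 0 0 4 0;0 0 0 0 0 5 0;0 0 0 0 0 6 0;0 0 0 0 0 6 0;0 0 0 0 0 4 0;0 0 0 0 0 2 0"

```text
t: 6.17
position: [0.4448, -0.1237, 0.1026]
eef_rot: [-3.137, 0.142, 0.007]
ft_force: [-0.1, -0.1, -1.4]
gripper_width: 0.0156
```

Call:
play_rows:
  series: "0 0 0 0 0 0 0;0 0 0 0 0 0 0"

```text
t: 6.33
position: [0.4454, -0.1236, 0.1033]
eef_rot: [-3.138, 0.135, 0.005]
ft_force: [-0.9, -0.1, -1.5]
gripper_width: 0.0154
```

Run:
```python
from h import *
rel([.448,-.124,.1],np.radians(-5.1))
for n in("wrist","scene","top"):
    ci=ctrl.camera_info(n);im=ctrl.capture(n);cv2.imwrite(f"pics/{n}4.png",im[:,:,::-1])
    if n=="wrist":np.savez("w4.npz",**ci)
```

```text
pos [ 0.4454 -0.1236  0.1033] tool shift mm [2.6 0.1 3.2] turn deg [-0.04  0.19  0.16] t 6.33 F [-0.9 -0.1 -1.5] w 0.0154 q [-0.39 -0.06  1.73 -0.    1.48  1.26]
```

View pics/wrist4.png

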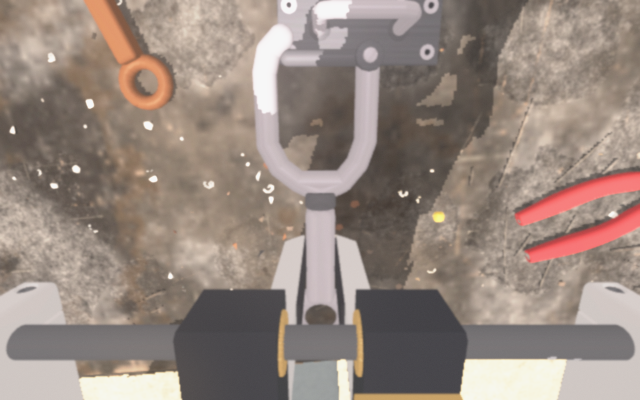

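The hook sits unchanged in the grip. Plate bolts show at (288,4), (431,5) and (427,52), with the crossbar at about (320..412,8). I'll refine the staple position with these.

Run:
```python
from h import *
ci=dict(np.load("w4.npz"))
for n,p,z in [("bl",(288,4),.007),("br",(431,5),.007),("fr",(427,52),.007),("cbL",(318,8),.056),("cbR",(413,12),.056)]: print(n,ray(ci,p,z).round(4))
a=cv2.imread("pics/wrist4.png");cv2.imwrite("pics/w4z.png",cv2.resize(a[0:75,255:455],None,fx=4,fy=4,interpolation=cv2.INTER_CUBIC))
a=cv2.imread("pics/top4.png");cv2.imwrite("pics/t4z.png",cv2.resize(a[180:280,325:445],None,fx=6,fy=6,interpolation=cv2.INTER_CUBIC))
```

```text
bl [ 0.6034 -0.1134  0.007 ]
br [ 0.5935 -0.2193  0.007 ]
fr [ 0.5615 -0.2164  0.007 ]
cbL [ 0.5855 -0.1345  0.056 ]
cbR [ 0.5782 -0.1925  0.056 ]
```

View pics/w4z.png

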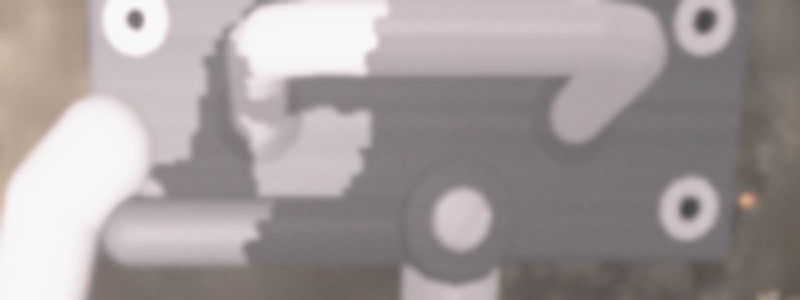

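View pics/t4z.png

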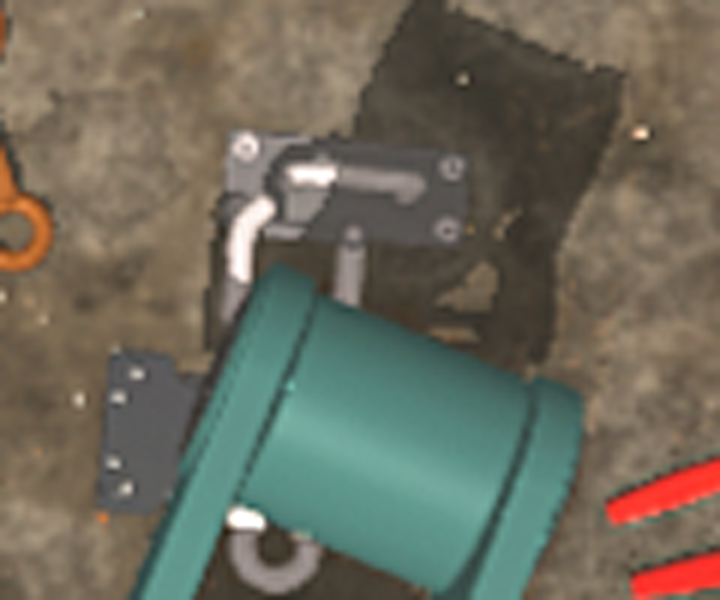

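Call:
play_rows:
  series: "0 0 0.010 0 0 0.2 0;0 0.0005 0.018 0 0 0 0;0 0 0.020 0 0 0 0;0 0 0.018 0 0 0 0;0 0 0.010 0 0 0 0;0 0 0.006 0 0 0 0;0 0 0 0 0 0 0;0 0 0 0 0 0 0"

```text
t: 7.15
position: [0.447, -0.1244, 0.0232]
eef_rot: [3.138, -0.142, 0.001]
ft_force: [-0.7, -0.5, -1.7]
gripper_width: 0.0152
```

Run:
```python
from h import *
rel([.584-.057,-.135+.0041,.021],np.radians(-5.2))
for n in("wrist","scene"):
    ci=ctrl.camera_info(n);im=ctrl.capture(n);cv2.imwrite(f"pics/{n}5.png",im[:,:,::-1])
    if n=="wrist":np.savez("w5.npz",**ci)
a=cv2.imread("pics/scene5.png");cv2.imwrite("pics/s5z.png",cv2.resize(a[150:270,290:430],None,fx=5,fy=5,interpolation=cv2.INTER_CUBIC))
```

```text
pos [ 0.447  -0.1244  0.0232] tool shift mm [80.2 -0.8  2.3] turn deg [ 0.01 -0.02  0.03] t 7.15 F [-0.7 -0.5 -1.7] w 0.0152 q [-0.39  0.01  1.83 -0.    1.31  1.27]
```

View pics/wrist5.png

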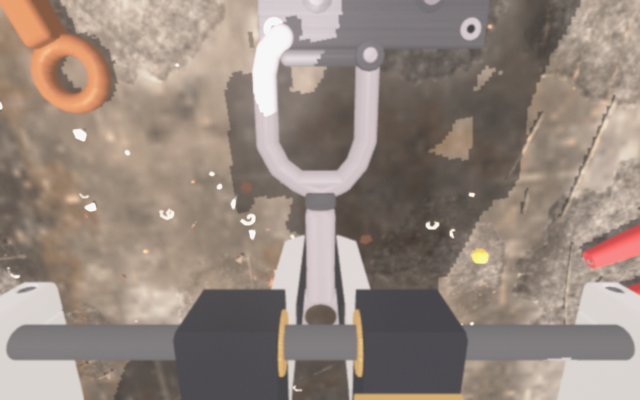

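View pics/s5z.png

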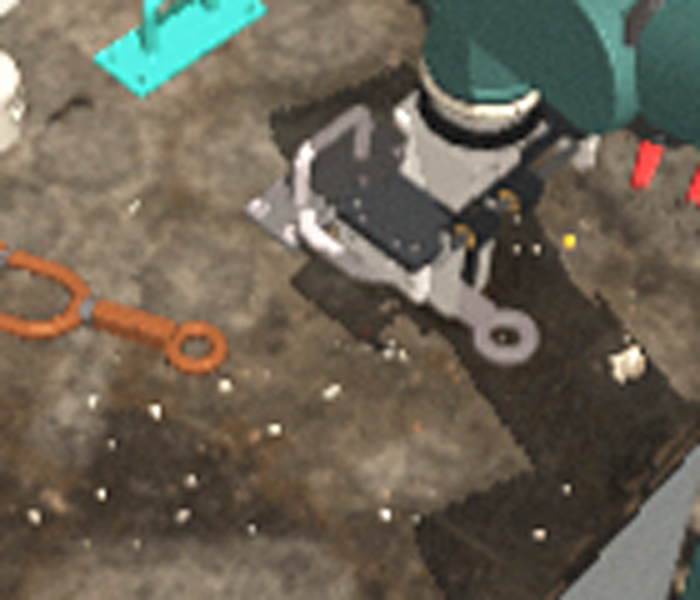

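Run:
```python
from h import *
ci=dict(np.load("w5.npz"));o=ctrl.get_obs();R=Ro.from_rotvec(o["eef_rot"]).as_matrix()
for p,z in [((317,2),.02),((317,2),.008),((432,0),.008)]:
    X=ray(ci,p,z);print(X.round(4),(R.T@(X-o["position"])*1000).round(1))
```

```text
[ 0.578  -0.1348  0.02  ] [130.6  -1.7   4.5]
[ 0.5815 -0.135   0.008 ] [134.1  -1.8  16.5]
[ 0.5769 -0.1952  0.008 ] [135.   58.6  16.5]
```

The leg lies at hook y of about +1.4 and x of about 136. Pushing on.

Call:
play_rows:
  series: "0.004 0 0.002 0 0 0 0;0.006 0 0 0 0 0 0;0.007 0 0 0 0 0 0;0.007 0 0 0 0 0 0;0.007 0 0 0 0 0 0;0.007 0 0 0 0 0 0;0.007 0 0 0 0 0 0;0.005 0 0 0 0 0 0;0 0 0 0 0 0 0"
  newtons: 50

```text
t: 8.0
position: [0.496, -0.1296, 0.0199]
eef_rot: [3.137, -0.142, -0.005]
ft_force: [-3.4, -3.6, -3.2]
gripper_width: 0.0152
```

Call:
play_rows:
  series: "0.005 0 0 0 0 0 0;0.006 0 0 0 0 0 0;0.006 0 0 0 0 0 0;0.004 0 0 0 0 0 0;0 0 0 0 0 0 0"

```text
t: 8.42
position: [0.5195, -0.1312, 0.0214]
eef_rot: [3.138, -0.142, 0.006]
ft_force: [-0.2, 0.2, -1.8]
gripper_width: 0.0154
```

Run:
```python
from h import *
rel([.584-.057,-.135+.0041,.021],np.radians(-5.2))
for n in("wrist","scene"):
    ci=ctrl.camera_info(n);im=ctrl.capture(n);cv2.imwrite(f"pics/{n}6.png",im[:,:,::-1])
    if n=="wrist":np.savez("w6.npz",**ci)
```

```text
pos [ 0.5195 -0.1312  0.0214] tool shift mm [ 7.4 -0.9  0.4] turn deg [ 0.01 -0.21  0.01] t 8.42 F [-0.2  0.2 -1.8] w 0.0154 q [-0.35  0.16  1.66  0.    1.31  1.31]
```

View pics/wrist6.png

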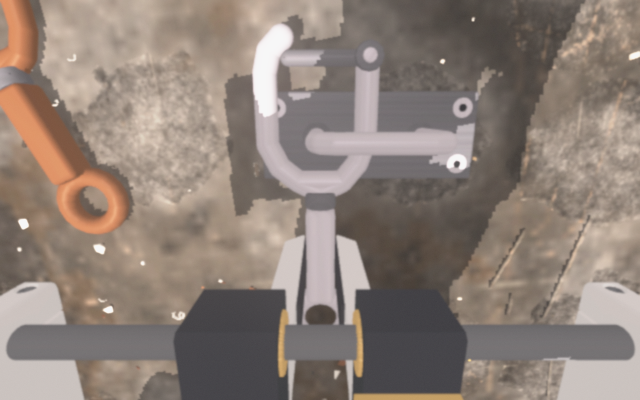

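The gate is shut again behind the leg (bar at row 57 reaching the nose), and the push force has vanished. I'll advance 2 mm, lower towards the plate and open.

Call:
play_rows:
  series: "0.002 0 0.002 0 0 0 0;0 0 0.004 0 0 0 0;0 0 0.002 0 0 0 0;0 0 0.001 0 0 0 0;0 0 0 0 0 0 0"

```text
t: 8.93
position: [0.519, -0.1306, 0.0114]
eef_rot: [-3.138, 0.142, 0.001]
ft_force: [0.1, -0.9, -2.0]
gripper_width: 0.0152
```

Run:
```python
from h import *
rel([.584-.057,-.135+.0041,.021],np.radians(-5.2))
```

```text
pos [ 0.519  -0.1306  0.0114] tool shift mm [ 8.  -0.4 -9.6] turn deg [-0.02  0.05  0.03] t 8.93 F [ 0.1 -0.9 -2. ] w 0.0152 q [-0.35  0.18  1.67  0.    1.3   1.31]
```

Call:
play_rows:
  series: "0 0 0 0 0 0 0.02;0 0 0 0 0 0 0.026;0 0 0 0 0 0 0.035;0 0 0 0 0 0 0.045;0 0 0 0 0 0 0.05;0 0 0 0 0 0 0.05;0 0 0 0 0 0 0.05;0 0 0 0 0 0 0.05"

```text
t: 9.6
position: [0.5195, -0.1309, 0.012]
eef_rot: [3.138, -0.142, 0.0]
ft_force: [1.1, -0.3, 0.4]
gripper_width: 0.0501
```

Run:
```python
from h import *
rel([.584-.057,-.135+.0041,.021],np.radians(-5.2))
cv2.imwrite("pics/w7.png",ctrl.capture("wrist")[:,:,::-1])
```

```text
pos [ 0.5195 -0.1309  0.012 ] tool shift mm [ 7.5 -0.7 -9. ] turn deg [ 0.01 -0.01  0.02] t 9.6 F [ 1.1 -0.3  0.4] w 0.0501 q [-0.35  0.18  1.67 -0.    1.3   1.31]
```

View pics/w7.png

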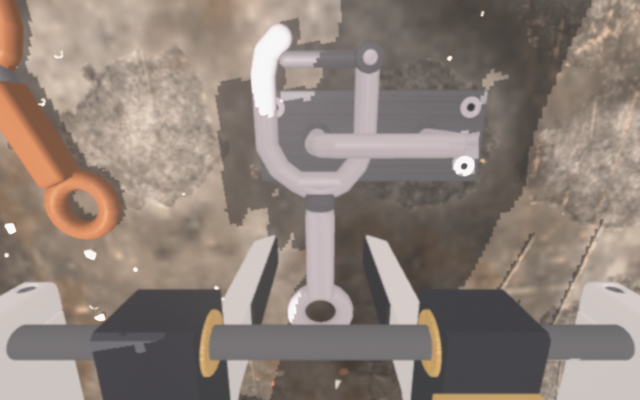

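The hook lies free on the staple with its gate shut. Next I retreat straight up.

Call:
play_rows:
  series: "0 0 -0.006 0 0 0 0.05;0 0 -0.015 0 0 0 0.05;0 0 -0.025 0 0 0 0.05;0 0 -0.03 0 0 0 0.05;-0.01 0 -0.03 0 0 0 0.05;-0.02 0 -0.03 0 0 0 0.05;-0.02 0 -0.02 0 0 0 0.05;-0.01 0 -0.01 0 0 0 0.05;0 0 0 0 0 0 0.05;0 0 0 0 0 0 0.05"

```text
t: 10.48
position: [0.4601, -0.1256, 0.179]
eef_rot: [3.137, -0.142, 0.004]
ft_force: [-0.4, -0.8, -0.1]
gripper_width: 0.05
```

Run:
```python
from h import *
rel([.5,-.13,.2],np.radians(-5.2))
cv2.imwrite("pics/w8.png",ctrl.capture("wrist")[:,:,::-1])
a=ctrl.capture("scene")[:,:,::-1];cv2.imwrite("pics/s8z.png",cv2.resize(a[150:270,290:430],None,fx=5,fy=5,interpolation=cv2.INTER_CUBIC))
```

```text
pos [ 0.4601 -0.1256  0.179 ] tool shift mm [ 40.2   0.7 -20.9] turn deg [ 0.04 -0.16  0.01] t 10.48 F [-0.4 -0.8 -0.1] w 0.05 q [-0.39 -0.07  1.58  0.    1.63  1.28]
```

View pics/w8.png

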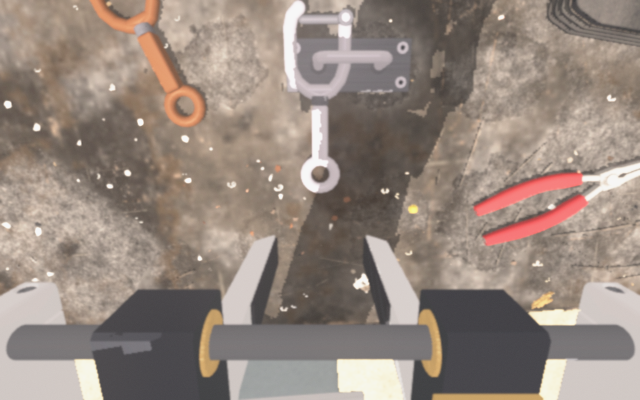

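View pics/s8z.png

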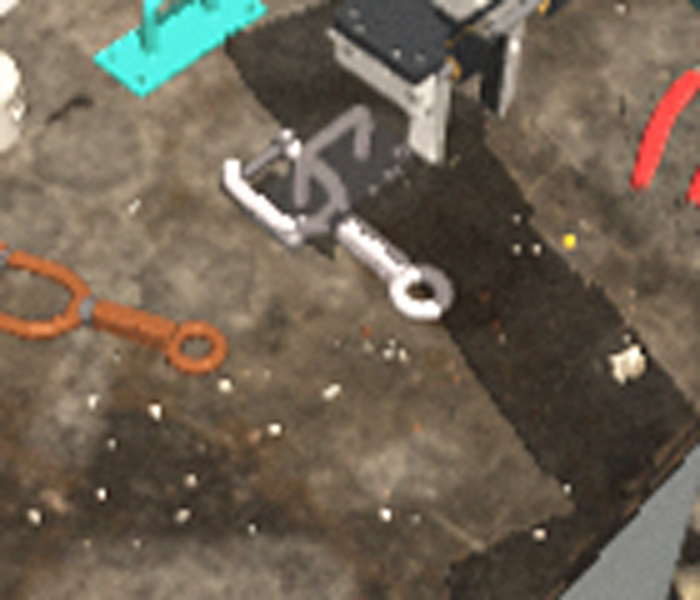

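Both views show the hook around the left leg with its gate shut, and the gripper clear of it. Handing in.

```bash
python3 -c "
from bench import ctrl
print(ctrl.finish_job())"
```

```text
the job is handed in; nothing more can be done
None
```

The steel snap hook is clipped onto the staple's left leg and lying there released. I handed the job in at about 10.5 s, and no verdict was reported.

- **What I did:** I gripped the hook by its shank and lifted it to the staple. I then pushed its mouth onto the left leg until the push force, about 5 N at mid-push, dropped to nearly nothing. After that I lowered it onto the base plate, opened the fingers and backed off upwards.
- **Last checks:** The wrist and scene views both show the leg inside the hook and the gate shut against the nose. The gripper is clear of everything, and the force reading is near zero. The look-alikes and pliers that were in view appeared undisturbed. I did not take a last overall picture to check the pin, piston and spanner, but the arm did not go down near them.
- **Small disagreement:** The top and wrist cameras differed by 2–3 mm on how far forward the staple stands. That is along the push direction, so it did not affect the fit.

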